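# Swing the lamp aside, then unlock the lock box and hold the key turned

### The arm

A 6-joint arm with a two-finger parallel gripper is mounted at the origin on a cart in front of the work surface, level with it; the furniture and walls round the work are solid. World frame = base frame: x ahead of the robot, y to its left, z up, the work surface at z = 0. Lengths are in m, angles in rad, forces in N, time in s.
With the tool pointing down it reaches from about 0.275 to 0.825 m from the base axis. Payload 4.9 kg.
Tool frame: the origin (TCP) lies midway between the tips of the shut fingers; the grasp point (between the pads) lies 19 mm behind it (grip_point_offset is the distance from the TCP to the grasp point, in m); z points along the fingers, y is the line along which they close (so a half turn about z gives the same grasp; the last joint's range is limited). The gripper opens to 85 mm and grips with 20 to 120 N. Pads are 22 mm wide; open, the fingers measure 114 mm over their backs; the gripper's body (76 mm by 85 mm) begins 54 mm behind the grasp point. The pads swing forward as they close: fully open they stand 13 mm farther back than shut.
Start: joints at [-1.446, 0.326, -0.193, 1.052, 0, 1.437], TCP at [0.141, -0.532, 0.231] pointing down, gripper open.
Joint ranges: [-2.65, 2.65], [-0.97, 1.79], [-1.3, 1.35], [-1.93, 2.1], [-1.47, 1.37], [-3.14, 3.14]. Speed limits (rad/s): [2.57, 2.57, 3.14, 3.14, 3.14, 3.14].

### API

Orientations are given as a rotation vector (axis times angle).
In Python, from cell import * gives the robot as it stands. Calls block until the motion is done:
- movep(position, orientation): joint-space move of the TCP to a pose.
- move_l(position, velocity=0.15, rot=None, until_force=None): straight line of the TCP; rot=None keeps the orientation; velocity is the mean speed in m/s. With until_force (N) it stops when the force on the tool has changed by that much, and returns True; else False.
- set_joints(angles): joint-space move.
- let_go() and grab(newtons=None): open the fingers fully, or close them until they stop; newtons is the grip in N (None keeps the last).
- sleep(seconds).
- ik(position, orientation): joint angles nearest the present ones, or None.
- get_state(): the state.
- grab_frame(name): name is "side" or "top" or "wrist"; returns a dict with "img" (400x640x3 uint8, red, green, blue), "fx", "fy", "cx", "cy" (pixels), "k1" (the pictures are not rectified: a ray, as slopes to the right and down, at radius r is drawn at 1 + k1 r^2 times it, then the intrinsics apply), "cam_to_world" (4x4, takes a point from camera to world coordinates); the wrist camera has in their place "T_tool_cam" (4x4, takes a point from camera to tool coordinates, whose origin is the TCP and whose axes are the flange's). Camera axes: x right, y down, z forward; pixel columns grow to the right and rows downward; lengths in m; the calibration is good to about 2 mm. A picture is of the moment at which its call begins: read the wrist's pose just before it. There is no depth.
A pose or a line that the arm cannot do raises MotionError and nothing moves.
- sign_off(): hands the job in; it is judged then, once.
Trained networks look in the newest picture that a camera, given by its name, has taken for a name from the list of things; names that differ only in an ending like _2 or _b are one class to them, and where a whole thing is asked for, a point or a joint stands for the part that bears it (a point fixed in the world has none). Each returns a list of dicts, best first, with "score" (0 to 1); they miss things now and then, are a little off and sometimes report something else, mostly with a low value. They report only what shows in the picture. A call takes as long as a camera call.
- spot_in(camera, name): "centre" ([column, row] in pixels, amid what is visible of it).
- silhouettes(camera, name): "mask" (400x640 bool, what is visible of it) and "centre" ([column, row] in pixels, amid what is visible of it).
- tip_of(camera, name): "centre" ([column, row] in pixels: a listed point, or the origin of a listed thing).
The state is a dict: "clock": time; "q": joint angles; "joint_velocities": joint speeds; "tau": joint torques, N m; "position": TCP position; "eef_rot": TCP orientation; "contact_force": force on the tool from outside, world axes, zero at the start; "wrist_torque": the same for the moment, N m; "finger_gap": opening from 0.0 (shut) to 1.0 (fully open); "grasp_force": force on a finger pad.
Only numpy, scipy, OpenCV 4.12 (cv2) and the standard library are available. Lean on these libraries where they do the work, as an engineer would, in place of code of your own. Each camera call takes 0.05 s, during which the arm holds its last target. There are 200 camera calls.

### The job

The desk lamp hangs over the steel lock box: take its upright grip and swing the stiff arm to the left, well clear of the lock, where it stays. Then lift the key out of the wooden stand, push it fully home into the keyhole in the box lid, working it past the sticky pins, and turn it a quarter turn clockwise (seen from above), as far as it goes. The lock springs back if let go, so finish while still gripping the key and holding it turned; leave the other things on the counter where they are.

Things in the scene. Friction and masses are not known exactly. Their poses are not given: they have to be found in the camera images.
- lock_box: Fixed low steel box, 130 mm deep (its x), 200 mm wide (its y), 70 mm high, with a square 48 mm lock plate in the lid. Origin: centre of its underside; front faces its -x. Two sprung sticky pins stick into the lock's slot from its two ends, 15.5 mm below the lock face: the key's tapered tip must be pushed past them with about 5 to 15 N (small wiggles help).
- lock_face (a point): Centre of the keyhole on the top face of the lock plate, 74 mm above the counter; axes as the box's. The keyhole is a plain slot straight down, 22 mm along y, 7.5 mm along x. The plate is 6 mm thick; the turning plug with the same slot lies below it. The key can turn only when within about 3 mm of fully home (its collar on the plate).
- lock_plug (a joint): Turn of the lock plug, rad: 0 at rest, grows clockwise seen from above, stop at 1.57 (quarter turn). A spring (0.02 N m at rest, 0.13 N m at the stop) turns it back. The key has about 0.15 rad of play in the plug, so turn the key about 1.7 rad to reach the stop.
- key: Loose steel key, 0.09 kg, 88 mm tall, upright in the stand. Origin: tip of its blade, z up; same after a half turn. Blade (z 0-20 mm) 18 mm wide along y, 5 thick along x, tip tapered to 10 x 4; shank 6 round; collar 24 across at z 30-34, rests on the stand, later on the lock plate; flat bow (handle) z 34-88, 10 thick along x, 32 wide along y. Fully home its origin is 30 mm below the lock face.
- key_stand: Fixed wooden block 60 x 60 x 40 mm with a slot, 21 mm along y and 8 mm along x, in which the key stands, its axes parallel to the block's. Origin: centre of its underside.
- lamp_arm (a joint): Swing of the lamp's arm about the upright post, rad: 0 when the arm points along its foot's -x (over the lock box), grows as the head swings to the left (clockwise seen from above); range -0.6 to 1.5. Stiff (about 0.5 N m of friction), stays where it is left. Well clear means 0.85 or more.
- lamp_grip (a point): Middle of the exposed length of the upright round black grip on top of the lamp head, 14 mm thick, its top 25 mm above this point, the head's top 30 mm below it. The point is 222 mm above the counter. The round white head is 80 mm across; its underside is 168 mm above the counter; the flat arm runs from it to the post.
- lamp_hinge (a point): Point on the lamp post's upright swing axis, at the arm's height (182 mm); the grip is 200 mm from this axis. The post stands on a fixed round foot of 90 mm behind the box.
- blue_rib: Soft blue oval rib, 50 x 80 x 9 mm, lying on the box lid beside the lock: leave it alone. Origin under its centre.
- clay_skull: Small clay skull, 83 x 56 x 59 mm: leave it alone.
- masking_tape: Roll of tape, 96 mm across, 25 mm high: leave it alone.
- water_pot: Glazed pot, 68 mm across, 63 mm high: leave it alone.
- green_bowl: Green bowl, 125 mm across, 69 mm high: leave it alone.
- slip_bottle: White squeeze bottle, 41 mm across, 112 mm high: leave it alone.
- loop_tool_a: Loop tool lying on the counter, 177 mm long: leave it alone.
- test_pinch_pot: Small clay pot, 62 mm across, 38 mm high: leave it alone.

How it is judged:
By the outcome, as a careful person would: the job done as asked, in the order asked, and still so for the second after the job is handed in, while the arm keeps its last pose, push and grip.
It also fails if it takes over 61 s, if anything falls off the work surface, if the arm or the gripper's body presses on something with over 40 N, if the wrist force passes 120 N, or if a joint passes its speed limit or range.

## Working session

There is one attempt and no reset: what is moved stays moved. The work goes in short steps, each a Python script; the robot and the scene stay as the last script left them, time stands still between calls to the robot, and variables do not carry over. Pictures are saved under pics/ and viewed, at most 10 in all, crops included, and the job is handed in when it is done.

```bash
mkdir -p pics; cat > h.py <<'E'
from cell import *
import numpy as np, cv2
from scipy.spatial.transform import Rotation as R
def T_of(f,s=None):
    if "cam_to_world" in f: return np.array(f["cam_to_world"])
    T=np.eye(4);T[:3,:3]=R.from_rotvec(s["eef_rot"]).as_matrix();T[:3,3]=s["position"]
    return T@np.array(f["T_tool_cam"])
def at_z(f,T,px,z):
    d=np.array([(px[0]-f["cx"])/f["fx"],(px[1]-f["cy"])/f["fy"]]);u=d.copy()
    for _ in range(20): u=d/(1+f["k1"]*(u@u))
    v=T[:3,:3]@np.array([*u,1.]);o=T[:3,3]
    return o+v*(z-o[2])/v[2]
def proj(f,T,p):
    c=np.linalg.inv(T)@np.array([*p,1.]);u=c[:2]/c[2];u=u*(1+f["k1"]*(u@u))
    return [f["fx"]*u[0]+f["cx"],f["fy"]*u[1]+f["cy"]]
def snap(cam):
    s=get_state();f=grab_frame(cam);return f,T_of(f,s)
def save(f,n): cv2.imwrite("pics/"+n,cv2.cvtColor(f["img"],cv2.COLOR_RGB2BGR))
E
python3 - <<'E'
from h import *
np.set_printoptions(precision=3,suppress=True)
for c in ("top","side"):
    f,T=snap(c);save(f,c+"0.png");print(c,T[:3,3],T[:3,2])
    for n,z in (("lock_face",.074),("lamp_grip",.222),("lamp_hinge",.182),("key",.01),("key_stand",0),("lock_box",0),("blue_rib",.07)):
        for r in tip_of(c,n)[:2]: print(n,np.round(r["centre"]),round(r["score"],2),at_z(f,T,r["centre"],z))
print(get_state())
E
```

```text
top [-0.049 -0.39   1.531] [ 0.397  0.124 -0.909]
lock_face [315. 216.] 0.59 [ 0.513 -0.211  0.074]
lamp_grip [328. 202.] 0.79 [ 0.517 -0.255  0.222]
lamp_hinge [368. 176.] 0.61 [ 0.68  -0.359  0.182]
key_stand [252. 160.] 0.39 [0.694 0.127 0.   ]
key_stand [382. 257.] 0.17 [ 0.464 -0.495  0.   ]
lock_box [317. 221.] 0.82 [ 0.523 -0.216  0.   ]
blue_rib [312. 198.] 0.74 [ 0.581 -0.178  0.07 ]
blue_rib [253. 160.] 0.3 [0.663 0.097 0.07 ]
side [-0.401  0.419  1.15 ] [ 0.637 -0.41  -0.653]
lock_face [336. 218.] 0.78 [ 0.515 -0.234  0.074]
lamp_hinge [341. 165.] 0.43 [ 0.665 -0.358  0.182]
key [262. 254.] 0.43 [0.57  0.062 0.01 ]
key_stand [264. 258.] 0.67 [0.554 0.062 0.   ]
key_stand [265. 254.] 0.53 [0.568 0.048 0.   ]
lock_box [329. 235.] 0.74 [ 0.521 -0.203  0.   ]
blue_rib [314. 216.] 0.46 [ 0.578 -0.174  0.07 ]
blue_rib [199. 242.] 0.15 [0.694 0.244 0.07 ]
{'clock': 0.8, 'q': array([-1.446,  0.326, -0.193,  1.052,  0.   ,  1.437]), 'joint_velocities': array([-0.   ,  0.   ,  0.002,  0.001,  0.002, -0.002]), 'tau': array([ -0.002, -44.327,  26.275,   0.001,  -0.   ,   0.   ]), 'position': array([ 0.141, -0.532,  0.231]), 'eef_rot': array([3.115, 0.405, 0.   ]), 'contact_force': array([-0.892,  0.455, -0.709]), 'wrist_torque': array([ 0.017,  0.01 , -0.005]), 'grasp_force': 0.0, 'finger_gap': 1.003643082333081}
```

```bash
python3 - <<'E'
import cv2
a=cv2.imread("pics/top0.png")[100:320,190:450];b=cv2.imread("pics/side0.png")[110:330,180:440]
cv2.imwrite("pics/c0.png",cv2.resize(cv2.vconcat([a,b]),None,fx=1.36,fy=1.36,interpolation=3) if 0 else cv2.resize(cv2.hconcat([a,b]),(800,338),interpolation=3))
E
```

```text
(no output)
```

View pics/c0.png

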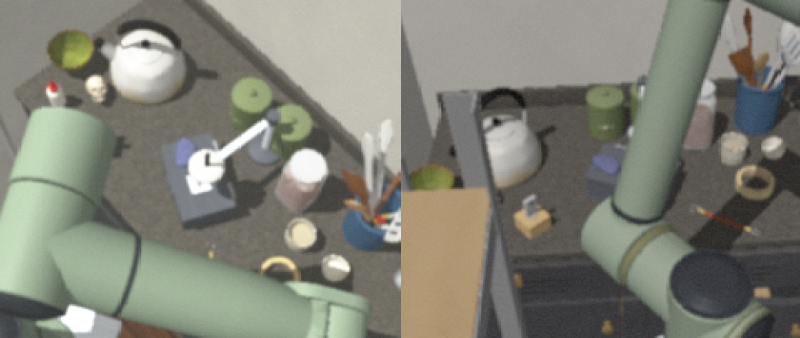

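View pics/side0.png

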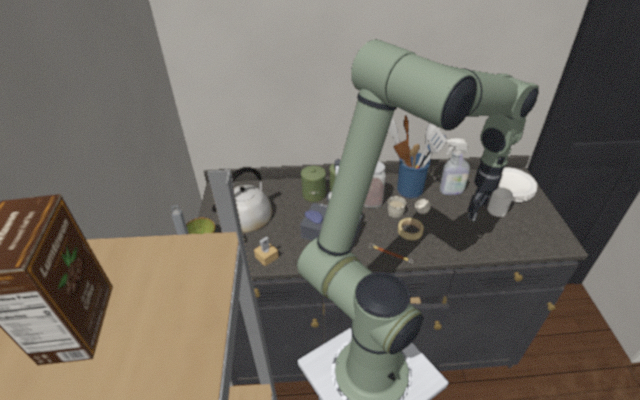

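The crops show the lamp (head at about crop 207,165 in the left view) over the box, its arm running to the post at (270,120). The side view shows the stand with the key at about (265,252), matching the network's answer; the robot hides it in the top view. I'll move above the lamp and look.

```bash
cat >> h.py <<'E'
def down(yaw): # tool x along yaw, z down; tool y along yaw-90deg
    c,s=np.cos(yaw),np.sin(yaw)
    return R.from_matrix(np.array([[c,s,0],[s,-c,0],[0,0,-1.]])).as_rotvec()
np.set_printoptions(precision=4,suppress=True)
def look(cam,names,k=2):
    f,T=snap(cam)
    for n,z in names:
        for r in tip_of(cam,n)[:k]: print(cam,n,np.round(r["centre"]),round(r["score"],2),at_z(f,T,r["centre"],z))
    return f,T
E
python3 - <<'E'
from h import *
movep([.47,-.2,.45],down(-.4))
s=get_state();print(s["clock"],s["q"],s["position"])
N=(("lock_face",.074),("lamp_grip",.222),("lamp_hinge",.182),("key",.01),("key_stand",0),("lock_box",0),("blue_rib",.07))
f,T=look("wrist",N);save(f,"w1.png");print(T[:3,3],T[:3,2])
f,T=look("top",N);save(f,"t1.png");look("side",N)
E
```

```text
2.6667 [-0.5479  0.2094  0.1987  1.5609 -0.0003  2.9945] [ 0.4697 -0.2005  0.4495]
wrist lock_face [344. 107.] 0.64 [ 0.4945 -0.257   0.074 ]
wrist lamp_grip [342. 106.] 0.67 [ 0.5116 -0.2486  0.222 ]
wrist lamp_grip [478.  62.] 0.57 [ 0.4989 -0.3972  0.222 ]
wrist lamp_hinge [168. 141.] 0.6 [ 0.5537 -0.0389  0.182 ]
wrist key [168. 144.] 0.77 [0.5504 0.0452 0.01  ]
wrist lock_box [316.  93.] 0.97 [ 0.5273 -0.2245  0.    ]
wrist blue_rib [168. 139.] 0.3 [0.5576 0.0135 0.07  ]
[ 0.5463 -0.2335  0.5922] [-0.2964  0.1263 -0.9467]
top lock_face [318. 217.] 0.58 [ 0.513  -0.2222  0.074 ]
top lamp_grip [326. 199.] 0.74 [ 0.5274 -0.2454  0.222 ]
top lamp_hinge [369. 176.] 0.85 [ 0.6819 -0.3614  0.182 ]
top key [257. 196.] 0.63 [0.5477 0.0418 0.01  ]
top key [322. 198.] 0.19 [ 0.6179 -0.2071  0.01  ]
top key_stand [256. 196.] 0.58 [0.5487 0.0465 0.    ]
top key_stand [316. 221.] 0.52 [ 0.5244 -0.2127  0.    ]
top lock_box [316. 219.] 0.74 [ 0.5289 -0.2088 -0.    ]
top blue_rib [310. 198.] 0.55 [ 0.5809 -0.1693  0.07  ]
side lock_face [333. 220.] 0.86 [ 0.5136 -0.2195  0.074 ]
side lamp_grip [340. 188.] 0.97 [ 0.5075 -0.2449  0.222 ]
side lamp_grip [315. 217.] 0.41 [ 0.4343 -0.0902  0.222 ]
side lamp_hinge [341. 166.] 0.95 [ 0.6604 -0.3572  0.182 ]
side key [264. 253.] 0.56 [0.5696 0.0535 0.01  ]
side key [314. 216.] 0.28 [ 0.635  -0.2075  0.01  ]
side key_stand [265. 257.] 0.62 [0.5582 0.054  0.    ]
side lock_box [328. 233.] 0.7 [ 0.5292 -0.2066  0.    ]
side lock_box [335. 219.] 0.35 [ 0.5765 -0.2717  0.    ]
side blue_rib [313. 217.] 0.45 [ 0.5747 -0.1673  0.07  ]
```

View pics/w1.png

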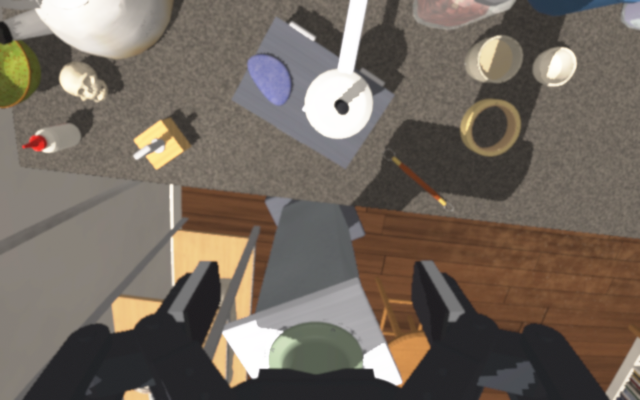

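View pics/t1.png

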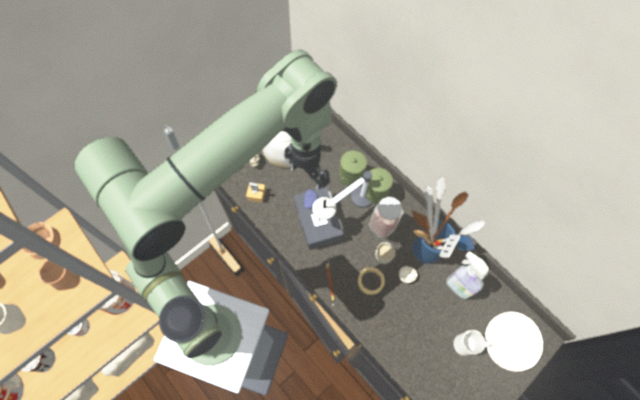

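Wrist view: lamp head at (340,104) with the grip at (342,106), box behind it with the rib at (270,78), key stand at (162,143) with the key leaning to (150,150), kettle upper left (105,20). The top view agrees. Next: clearance of the lamp's end position and the outlines of the box and stand.

```bash
python3 - <<'E'
from h import *
f,T=snap("wrist");
for n,z in (("lock_box",.07),("key_stand",.04)):
    for r in silhouettes("wrist",n)[:1]:
        m=r["mask"].astype(np.uint8);c=max(cv2.findContours(m,0,2)[0],key=cv2.contourArea)[:,0]
        w=np.array([at_z(f,T,p,z)[:2] for p in c]);b=cv2.minAreaRect((w*1000).astype(np.float32));print(n,b)
for p in [(172,20),(150,55),(105,60),(40,0)]: print("kettle edge",p,at_z(f,T,p,.12))
h=np.array([.671,-.359])
img=f["img"].copy();fs,Ts=snap("side");i2=fs["img"].copy()
for sw in (0,.9,1.05):
    a=np.radians(144.5)-sw;c=h+.2*np.array([np.cos(a),np.sin(a)]);print(sw,c)
    for z in (.168,.19):
      for im,F,TT in((img,f,T),(i2,fs,Ts)):
        P=np.array([proj(F,TT,[c[0]+.04*np.cos(t),c[1]+.04*np.sin(t),z]) for t in np.linspace(0,6.28,30)]).astype(int)
        cv2.polylines(im,[P],True,(255,0,0),1)
o=np.vstack([img[:200,:400],i2[120:320,150:550]])
cv2.imwrite("pics/ov.png",cv2.resize(o,(600,600))[:,:,::-1])
E
```

```text
lock_box ((528.4649658203125, -221.2133026123047), (206.88401794433594, 144.432861328125), 35.04989242553711)
key_stand ((557.4288330078125, 39.62178039550781), (61.88080596923828, 77.27069091796875), 8.34986686706543)
kettle edge (172, 20) [ 0.6898 -0.0921  0.12  ]
kettle edge (150, 55) [ 0.6646 -0.0439  0.12  ]
kettle edge (105, 60) [0.6852 0.0163 0.12  ]
kettle edge (40, 0) [0.7895 0.0588 0.12  ]
0 [ 0.5082 -0.2429]
0.9 [ 0.6608 -0.1593]
1.05 [ 0.6907 -0.16  ]
```

View pics/ov.png

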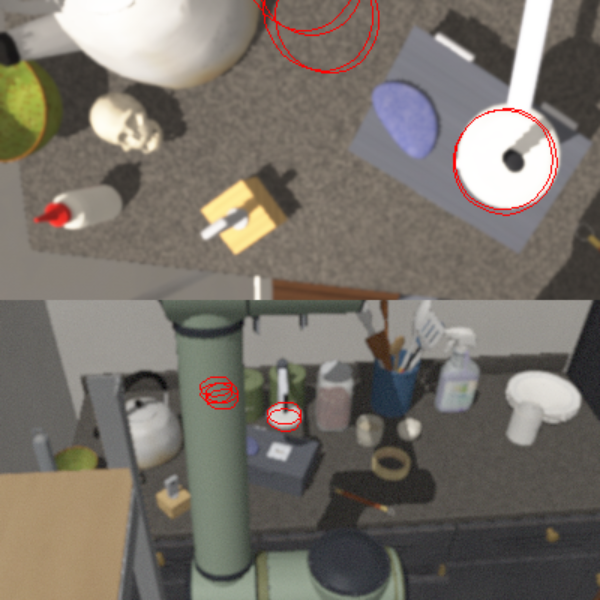

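```bash
python3 - <<'E'
from h import *
h=np.array([.673,-.361]);g=np.array([.511,-.247])
r=np.linalg.norm(g-h);a0=np.arctan2(*(g-h)[::-1]);print(r,a0)
movep([*g,.33],down(a0))
print(move_l([*g,.206],until_force=8))
grab(35);s=get_state();print(s["finger_gap"],s["position"],s["contact_force"])
for sw in np.arange(.1,1.16,.15):
    a=a0-sw
    c=move_l([*(h+r*np.array([np.cos(a),np.sin(a)])),.206],rot=down(a),velocity=.12,until_force=20)
    s=get_state();print(round(sw,2),c,s["contact_force"],s["position"],s["finger_gap"])
    if c: break
print(s["clock"])
E
```

```text
0.19809088823063017 2.528385304715284
False
0.15085304649110215 [ 0.5111 -0.247   0.2062] [-0.1065  0.3277  1.6987]
0.1 False [-2.1062  4.0304  5.6881] [ 0.5232 -0.2303  0.2062] 0.15540413774691175
0.25 False [-4.0827  7.992   7.7277] [ 0.5436 -0.2086  0.2062] 0.1517829488159621
0.4 False [-3.6413 10.8444  9.1081] [ 0.5673 -0.19    0.2062] 0.15308114818649324
0.55 False [-5.1912 14.3162  8.2824] [ 0.5938 -0.175   0.2062] 0.15042180380032266
0.7 False [-2.4184 16.2616  8.225 ] [ 0.6224 -0.1641  0.2062] 0.14951456661627682
0.85 False [-0.8463 18.5271  7.7237] [ 0.6524 -0.1578  0.2062] 0.15526289667320878
1.0 False [ 3.084  19.6174  4.629 ] [ 0.6833 -0.1563  0.2062] 0.1550857744448854
1.15 False [ 4.7337 18.8669  4.6121] [ 0.7135 -0.1594  0.2062] 0.1529611595259004
11.3167
```

```bash
python3 - <<'E'
from h import *
let_go();p=get_state()["position"];move_l([p[0],p[1],.31],velocity=.25)
movep([.45,-.13,.42],down(-.3))
N=(("lock_face",.074),("lamp_grip",.222),("lamp_hinge",.182),("key",.01),("key_stand",0),("lock_box",0))
f,T=look("wrist",N,1);save(f,"w2.png")
for n,z in (("lock_box",.07),("key_stand",.04)):
    for r in silhouettes("wrist",n)[:1]:
        m=r["mask"].astype(np.uint8);c=max(cv2.findContours(m,0,2)[0],key=cv2.contourArea)[:,0]
        w=np.array([at_z(f,T,q,z)[:2] for q in c]);b=cv2.minAreaRect((w*1000).astype(np.float32));print(n,b)
look("top",N,1);look("side",N,1);print(get_state()["clock"],get_state()["q"])
E
```

```text
wrist lock_face [372.  77.] 0.73 [ 0.5114 -0.2297  0.074 ]
wrist key [192. 107.] 0.78 [0.5507 0.0456 0.01  ]
wrist key_stand [193. 104.] 0.65 [0.5553 0.0469 0.    ]
wrist lock_box [358.  67.] 0.81 [ 0.5299 -0.2244  0.    ]
lock_box ((528.298095703125, -221.15847778320312), (205.93527221679688, 143.89251708984375), 35.94156265258789)
key_stand ((557.3436889648438, 41.596214294433594), (61.78601837158203, 72.0157470703125), 7.949916362762451)
top lock_face [318. 219.] 0.86 [ 0.5062 -0.2244  0.074 ]
top lamp_grip [318. 147.] 0.7 [ 0.7159 -0.1561  0.222 ]
top lamp_hinge [370. 179.] 0.96 [ 0.67   -0.3654  0.182 ]
top key [257. 197.] 0.56 [0.5415 0.0411 0.01  ]
top key_stand [258. 194.] 0.72 [0.5579 0.0454 0.    ]
top lock_box [315. 222.] 0.81 [ 0.5186 -0.2085  0.    ]
side lock_face [335. 222.] 0.58 [ 0.5018 -0.2177  0.074 ]
side lamp_hinge [342. 164.] 0.9 [ 0.6669 -0.3643  0.182 ]
side key [263. 256.] 0.61 [0.5548 0.0628 0.01  ]
side key_stand [266. 257.] 0.82 [0.556  0.0543 0.    ]
side lock_box [330. 230.] 0.59 [ 0.5381 -0.2216  0.    ]
15.125 [-0.439   0.1156  0.012   1.4672 -0.      3.0026]
```

View pics/w2.png

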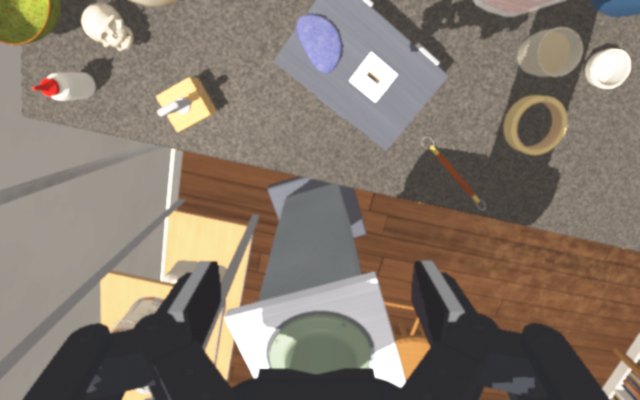

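The lamp is clear (the network puts the grip at (0.716,-0.156)), and the lock plate is exposed with the slot at (374,77). The key's bow is at (175,106) on the stand at (187,104). Next, a close look above the stand.

```bash
python3 - <<'E'
from h import *
movep([.545,.045,.25],down(.3))
f,T=look("wrist",(("key",.01),("key_stand",0),("key",.098)),1);save(f,"w3.png")
for r in silhouettes("wrist","key")[:1]:
    m=r["mask"].astype(np.uint8);c=max(cv2.findContours(m,0,2)[0],key=cv2.contourArea)[:,0]
    print(r["score"],cv2.minAreaRect(c),m.sum())
print(T[:3,3],get_state()["clock"])
E
```

```text
wrist key [316. 148.] 0.94 [0.5546 0.0464 0.01  ]
wrist key_stand [315. 146.] 0.78 [0.5549 0.0471 0.    ]
wrist key [316. 148.] 0.94 [0.5707 0.0514 0.098 ]
0.82 ((316.0509033203125, 155.22828674316406), (35.32197189331055, 28.687580108642578), 10.619654655456543) 810
[0.6247 0.0682 0.3939] 16.4
```

View pics/w3.png

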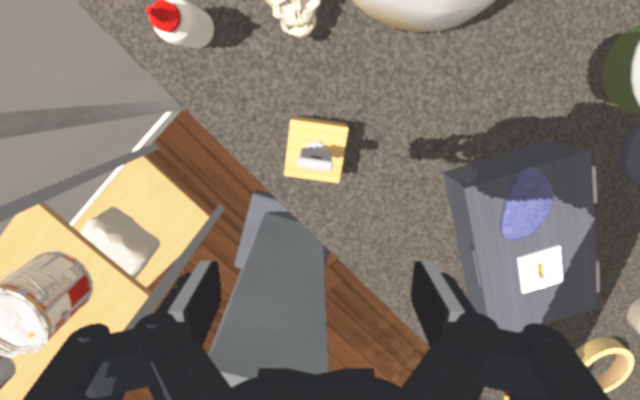

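The stand's top face is at about (290,118)-(349,124)-(342,183)-(285,177), and the key bow's top edge spans about (300,162)-(333,166). I'll turn those into pose estimates.

```bash
python3 - <<'E'
from h import *
f,T=snap("wrist");I=f["img"];hsv=cv2.cvtColor(I,cv2.COLOR_RGB2HSV)
m=cv2.inRange(hsv,(10,70,90),(35,255,255));m[:, :270]=0;m[:,365:]=0;m[:100]=0;m[200:]=0
c=np.vstack(cv2.findContours(m,0,2)[0])[:,0];c=cv2.convexHull(c)[:,0]
w=np.array([at_z(f,T,q,.04)[:2] for q in c]);print("stand",cv2.minAreaRect((w*1000).astype(np.float32)),cv2.minAreaRect(c))
b=cv2.inRange(hsv,(0,0,175),(180,60,255));b[:,290:350]=b[:,290:350];b[:, :290]=0;b[:,345:]=0;b[:140]=0;b[182:]=0
c=max(cv2.findContours(b,0,2)[0],key=cv2.contourArea)[:,0]
w=np.array([at_z(f,T,q,.098)[:2] for q in c]);print("bow",cv2.minAreaRect((w*1000).astype(np.float32)),cv2.minAreaRect(c))
# lock plate
l=cv2.inRange(hsv,(0,0,190),(180,50,255));l[:, :505]=0;l[:,575:]=0;l[:235]=0;l[300:]=0
c=max(cv2.findContours(l,0,2)[0],key=cv2.contourArea)[:,0]
w=np.array([at_z(f,T,q,.074)[:2] for q in c]);print("plate",cv2.minAreaRect((w*1000).astype(np.float32)))
cv2.imwrite("pics/c3.png",cv2.resize(I[100:200,260:380],(720,600),interpolation=0)[:,:,::-1])
E
```

```text
stand ((558.162353515625, 47.73317337036133), (66.83596801757812, 63.58930587768555), 9.176652908325195) ((315.4241943359375, 149.29989624023438), (61.24772644042969, 62.511619567871094), 7.853313446044922)
bow ((556.82177734375, 48.396018981933594), (31.666046142578125, 15.82015323638916), 84.25939178466797) ((314.01422119140625, 163.79898071289062), (35.36754608154297, 17.39700698852539), 22.47943687438965)
plate ((510.6514892578125, -229.88812255859375), (52.35514831542969, 51.27235412597656), 35.336944580078125)
```

```bash
python3 - <<'E'
from h import *
y=np.radians(99);k=[.557,.048]
movep([*k,.16],down(y));print(move_l([*k,.051],until_force=8,velocity=.1))
grab(80);s=get_state();print(s["finger_gap"],s["position"],s["contact_force"],s["wrist_torque"])
print(move_l([*k,.15],velocity=.1,until_force=25));s=get_state();print(s["finger_gap"],s["grasp_force"],s["position"],s["contact_force"],s["clock"])
E
```

```text
False
0.10712546618677832 [0.557  0.048  0.0511] [-0.1376  0.4048  2.0872] [0.003  0.0333 0.0055]
False
0.10542852375729057 77.7784252166748 [0.5564 0.048  0.1493] [-0.1324  0.6268 -1.1783] 20.7917
```

```bash
python3 - <<'E'
from h import *
y=np.radians(215.3);L=[.511,-.229]
p=get_state()["position"];move_l([p[0],p[1],.22],velocity=.25)
movep([*L,.20],down(y))
f,T=look("wrist",(("lock_face",.074),),2);save(f,"w4.png")
s=get_state();P=np.array(s["position"])
print("tip px",proj(f,T,P-[0,0,.041]),"hole px",proj(f,T,[*L,.074]))
print([ (np.round(r["centre"]),r["score"]) for r in tip_of("wrist","key")[:2]])
hsv=cv2.cvtColor(f["img"],cv2.COLOR_RGB2HSV)
for c,nm in (("top",1),("side",1)): look(c,(("lock_face",.074),),1)
print(s["clock"],s["q"],P)
E
```

```text
wrist lock_face [313. 185.] 0.8 [ 0.5123 -0.2314  0.074 ]
wrist lock_face [476. 318.] 0.34 [ 0.5316 -0.0212  0.074 ]
tip px [np.float64(316.4613168858326), np.float64(227.98252705591864)] hole px [np.float64(315.99690930423566), np.float64(185.08780505366963)]
[(array([317., 228.]), 0.85)]
top lock_face [317. 219.] 0.69 [ 0.5038 -0.2236  0.074 ]
side lock_face [333. 219.] 0.67 [ 0.5196 -0.2204  0.074 ]
23.4917 [-0.5526  0.3669 -0.2165  0.9876  0.0001 -1.169 ] [ 0.5111 -0.2287  0.1999]
```

View pics/w4.png

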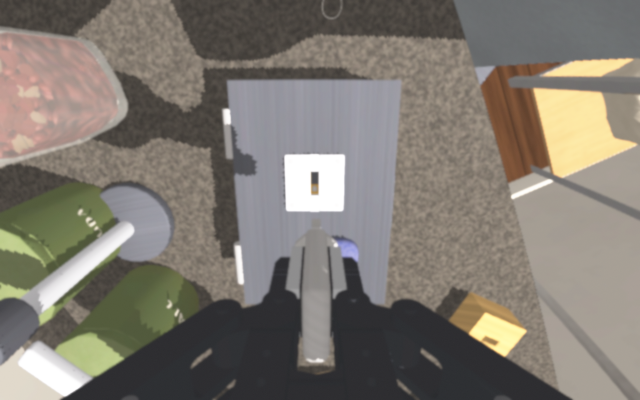

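Both the key tip (317,228) and the keyhole slot (315,183) show in the wrist picture, and the slot is parallel to the key. I'll segment the slot in the plate, correct, go lower and check again.

```bash
cat >> h.py <<'E'
def slot(pred):
    f,T=snap("wrist");g=cv2.cvtColor(f["img"],cv2.COLOR_RGB2GRAY).astype(float)
    pl=cv2.inRange(f["img"],(185,185,185),(255,255,255));n,lab,st,ce=cv2.connectedComponentsWithStats(pl)
    i=1+np.argmax([st[j,4] if np.hypot(*(ce[j]-pred))<35 else 0 for j in range(1,n)])
    x,y,w,h=st[i,:4]
    k=np.clip((230-g)/150,0,1);M=np.zeros_like(g);M[y+5:y+h-5,x+16:x+w-16]=1;k=k*M;k[k<.2]=0
    yy,xx=np.mgrid[:400,:640];c=np.array([(k*xx).sum(),(k*yy).sum()])/k.sum()
    cnt=np.argwhere(k>.4);
    P=max(cv2.findContours((lab==i).astype(np.uint8),0,2)[0],key=cv2.contourArea)[:,0]
    Wp=np.array([at_z(f,T,q,.074)[:2] for q in cv2.convexHull(P)[:,0]])
    R_=cv2.minAreaRect((Wp*1000).astype(np.float32))
    print("plate box",x,y,w,h,"slot px",c,"ext",cnt.min(0),cnt.max(0),"slot",at_z(f,T,c,.074),"plate",R_)
    return f,T,c
E
python3 - <<'E'
from h import *
f,T,c=slot([315,183])
g=at_z(f,T,c,.074)
y=np.radians(215.3)
move_l([g[0],g[1],.155],velocity=.1)
s=get_state();f,T=snap("wrist");pr=proj(f,T,g);f,T,c=slot(pr);save(f,"w5.png")
print("tip",proj(f,T,np.array(s["position"])-[0,0,.041]),"pred",pr,[np.round(r["centre"],1) for r in tip_of("wrist","key")[:1]],[np.round(r["centre"],1) for r in tip_of("wrist","lock_face")[:1]])
print(s["position"],s["contact_force"],s["wrist_torque"],s["clock"])
cv2.imwrite("pics/c5.png",cv2.resize(f["img"][120:270,240:400],(640,600),interpolation=2)[:,:,::-1])
E
```

```text
plate box 285 154 61 58 slot px [314.6651 181.3179] ext [172 312] [193 318] slot [ 0.5092 -0.232   0.074 ] plate ((510.5623474121094, -230.89663696289062), (49.33296203613281, 49.569801330566406), 35.32761001586914)
plate box 282 172 72 66 slot px [316.8598 209.9006] ext [192 308] [232 323] slot [ 0.5134 -0.2294  0.074 ] plate ((510.4935302734375, -230.92941284179688), (49.115257263183594, 49.113525390625), 35.32301712036133)
tip [np.float64(317.29504662260274), np.float64(227.11049993222593)] pred [np.float64(316.74226574647673), np.float64(203.87804951937383)] [array([315.1, 227.7])] [array([315. , 208.1])]
[ 0.5094 -0.232   0.1552] [-0.1074  0.0861 -1.4066] [-0.0195  0.0209  0.0133] 24.3917
```

View pics/c5.png

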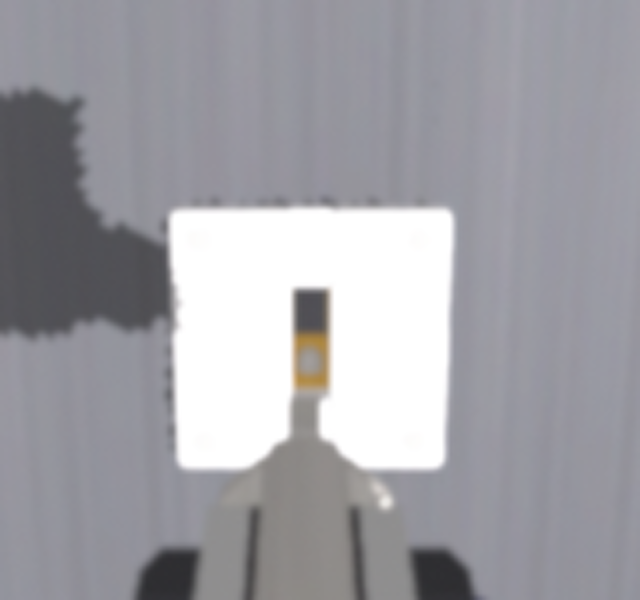

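The slot spans picture columns 313.3-322.3 and rows 192-218, centre (317.8,205.1). The key tip sits at about column 316, slightly left of the tool axis. I'll correct for this and go in with a force guard.

```bash
python3 - <<'E'
from h import *
f,T=snap("wrist");s=get_state();P=np.array(s["position"])
S=at_z(f,T,[317.8,205.1],.074);t=at_z(f,T,[316.1,227.4],P[2]-.041);off=(t-P)[:2]
G=S[:2]-off;print("slot",S,"off",off,"goal",G)
y=np.radians(215.3)
move_l([*G,.118],rot=down(y),velocity=.08)
print(move_l([*G,.104],velocity=.02,until_force=5));s=get_state();print(s["position"],s["contact_force"],s["wrist_torque"],s["clock"])
E
```

```text
slot [ 0.5103 -0.231   0.074 ] off [ 0.0003 -0.0004] goal [ 0.51   -0.2306]
False
[ 0.5101 -0.2306  0.104 ] [-0.2152  0.0817 -0.7465] [0.0085 0.0164 0.0007] 26.1083
```

The tip is 11 mm inside without contact. Now the pins.

```bash
python3 - <<'E'
from h import *
y=np.radians(215.3);G=np.array([.51,-.2306]);z=.104
def st(m):
    s=get_state();print(m,s["position"],s["contact_force"],s["wrist_torque"],s["finger_gap"],round(s["clock"],2));return s
ref=get_state()["contact_force"][2]
for i in range(22):
    z=max(z-.002,.0825);a=y+np.radians(2)*(-1)**i
    c=move_l([*G,z],rot=down(a),velocity=.02,until_force=22)
    s=st(c);F=abs(s["contact_force"][2]-ref)
    if c or F>28 or z<=.0825: break
E
```

```text
False [ 0.51   -0.2306  0.102 ] [-0.0296 -0.3646 -0.8627] [ 0.012   0.0552 -0.0076] 0.10881965935772363 26.36
False [ 0.5099 -0.2305  0.1   ] [-0.1551 -0.5669 -1.2957] [0.0286 0.0132 0.0431] 0.10747796497244663 26.61
False [ 0.5099 -0.2306  0.098 ] [ 0.2433 -0.447  -1.0983] [-0.0069 -0.0396  0.0798] 0.10623878874381885 26.86
False [ 0.5104 -0.2308  0.0963] [0.9634 0.1486 0.2716] [ 0.0664 -0.1735  0.009 ] 0.10517443107876077 27.11
False [ 0.5108 -0.2313  0.0948] [ 2.5381 -1.5363  4.3782] [-0.2596 -0.2153 -0.055 ] 0.10860531026951081 27.36
False [ 0.511  -0.2313  0.0931] [ 0.1736 -1.3676  4.7433] [-0.1308 -0.1271  0.0245] 0.10386055692041068 27.61
False [ 0.5106 -0.2312  0.0904] [ 1.6141 -1.7716 -0.4722] [-0.4849 -0.4784 -0.0415] 0.10867395344618548 27.86
False [ 0.5101 -0.2306  0.0875] [ 2.8213 -2.6727 -4.1918] [-0.38   -0.6562 -0.023 ] 0.10905009960579605 28.11
False [ 0.5097 -0.2301  0.0857] [ 1.8472 -0.8482 -1.178 ] [ 0.0437 -0.3691 -0.0218] 0.10823333302246917 28.36
False [ 0.51   -0.2303  0.0851] [-0.888   1.1845  9.306 ] [ 0.3226  0.2144 -0.0918] 0.10884376239976253 28.61
False [ 0.5103 -0.2305  0.0851] [-4.1056  2.8373 19.3897] [0.6216 0.8954 0.0629] 0.10955487954720908 28.86
```

The key is home: it stopped at z = 0.0851, as predicted, with 20 N on the collar. Now turn.

```bash
python3 - <<'E'
from h import *
y=np.radians(215.3);G=np.array([.5101,-.2305])
for d in (.1,.3,.5,.7,.9,1.1,1.3,1.45,1.57,1.65,1.72,1.78):
    move_l([*G,.084],rot=down(y-d),velocity=.02) if 0 else movep([*G,.084],down(y-d))
    s=get_state();M=R.from_rotvec(s["eef_rot"]).as_matrix();act=(y-np.arctan2(M[1,0],M[0,0]))%(2*np.pi)
    print(d,round(act,3),s["position"],s["contact_force"],s["wrist_torque"],round(s["finger_gap"],3),round(s["clock"],2))
    if abs(s["wrist_torque"][2])>1.5: break
f,T=snap("wrist");save(f,"w6.png")
E
```

```text
0.1 0.098 [ 0.5102 -0.2304  0.0851] [-1.9702  0.2737 11.1169] [0.2929 0.2743 0.0008] 0.105 29.12
0.3 0.298 [ 0.5103 -0.2306  0.0851] [-1.42    1.1065  9.4891] [ 0.166   0.2771 -0.0374] 0.109 29.43
0.5 0.498 [ 0.5103 -0.2307  0.0851] [-1.3201  0.29    9.0749] [0.1201 0.2586 0.0474] 0.108 29.73
0.7 0.698 [ 0.5104 -0.2308  0.0851] [-0.7767  0.145   8.353 ] [0.0057 0.1079 0.0632] 0.103 30.04
0.9 0.898 [ 0.5104 -0.2308  0.0851] [-0.5327 -0.174   9.4081] [0.1072 0.2749 0.0323] 0.109 30.35
1.1 1.098 [ 0.5104 -0.2308  0.0851] [-1.0691  0.4479  8.5712] [0.0382 0.1587 0.0434] 0.109 30.66
1.3 1.298 [ 0.5104 -0.2308  0.0851] [-1.3768  0.6634  8.2002] [0.0143 0.1636 0.111 ] 0.103 30.97
1.45 1.448 [ 0.5104 -0.2309  0.0851] [-1.4283  0.3938  9.6811] [0.0177 0.1841 0.0991] 0.108 31.23
1.57 1.568 [ 0.5104 -0.2309  0.0851] [-1.1794 -0.2572  9.5105] [-0.0382  0.2388  0.0826] 0.112 31.48
1.65 1.648 [ 0.5104 -0.2309  0.0851] [-0.4111  0.1002  7.9788] [-0.0187  0.2147  0.0659] 0.103 31.73
1.72 1.718 [ 0.5104 -0.2309  0.0851] [-0.5615 -0.0887  9.4351] [-0.0271  0.2207  0.0918] 0.103 31.98
1.78 1.778 [ 0.5104 -0.2309  0.0851] [-0.3812 -0.2932  8.9818] [0.0131 0.2266 0.1581] 0.109 32.23
```

View pics/w6.png

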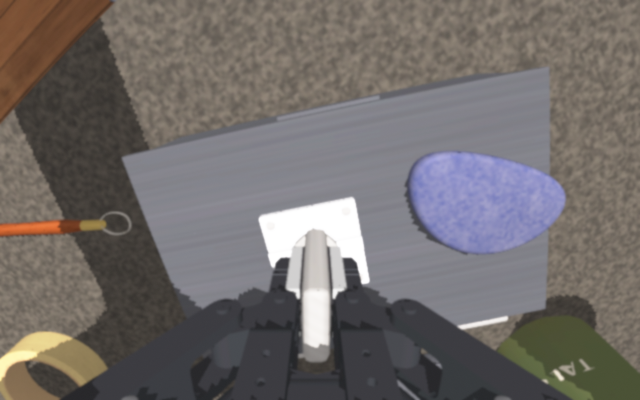

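The picture shows the key still gripped, its collar on the plate, and the rib untouched at (485,200). The torque matches the spring at its stop, but I'll turn on until the stop shows as a clear rise.

```bash
python3 - <<'E'
from h import *
y=np.radians(215.3);G=np.array([.5101,-.2305])
for d in (1.82,1.86,1.9,1.94,1.98):
    movep([*G,.084],down(y-d));sleep(.2)
    s=get_state();print(d,s["position"],s["contact_force"],s["wrist_torque"],round(s["finger_gap"],3),round(s["grasp_force"]),round(s["clock"],2))
    if abs(s["wrist_torque"][2])>.6: break
sleep(.5);print(get_state()["wrist_torque"])
E
```

```text
1.82 [ 0.5103 -0.2309  0.0851] [-0.7931  0.4092  9.2951] [-0.0932  0.2183  0.2743] 0.108 80 32.73
1.86 [ 0.5104 -0.2309  0.0851] [-1.8045 -0.1727  9.0218] [-0.0653  0.2375  0.6084] 0.107 80 33.18
[-0.0719  0.1823  0.5974]
```

```bash
python3 -c "
from cell import *
print(sign_off())"
```

```text
the job is handed in; nothing more can be done
None
```

I handed the job in at about 34 s: the lamp was swung about 1.15 rad left, and the key is fully home, turned clockwise to a clear stop and still gripped there. The lamp's zero angle could not be measured; I took it as pointing at the lock, which puts the joint near 1.08 against the 0.85 needed.

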